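Feel and set the push-push seals of three jars

TASK

The square jar and the round jar of fruit must end sealed (the push-push button under the dust cap clicked in) and the white crock, which is still fermenting, must end venting (its button out); the caps hide how each button stands now, so feel it and click it with a full press where it is wrong. Deal with the square jar first, then the round jar, then the crock, and leave each one only after a light, steady press on its cap has confirmed that its button is right. Do not shift or knock over the other things on the sheet.

Things in the scene. Friction and masses are not known exactly. Their poses are not given: they have to be found in the camera images.
- square_jar: square glass jar of fruit, 100 x 100 mm, 128 mm to the top of its round steel lid, standing firm (it does not move); a 52 mm black collar rises from the lid to a 68 mm rubber dust cap. Origin: centre of its underside, z up
- square_jar_top (a point): middle of the flat top of the square jar's dust cap at rest, 168 mm above the surface (a fixed point, it does not follow the cap). The cap is pressed straight down, springs back, stops at 19 mm. It looks the same whatever the button under it does; its own spring takes 1 N, 2 N at 10 mm. The stiff button is met after 2 mm of cap travel when OUT (venting), after 10 mm when IN (sealed)
- round_jar: round glass jar of fruit, 92 mm across, 128 mm to the top of its steel lid, standing firm; same collar and dust cap. Origin: centre of its underside, z up
- round_jar_top (a point): the same point of the round jar's cap; all caps and buttons are alike. Pressed slowly a button gives way above 6 N when out, 10 N when in; a press of 3 to 6 N held 0.5 s feels it and changes nothing. A slow full press to the cap's stop (13 to 20 N), then let go, changes out to in or in to out; one that ends short of 17.5 mm may leave it half clicked (met at 12 to 16 mm): press fully again
- crock: white ceramic crock, 120 mm across, 128 mm to the top of its lid, standing firm; same collar and dust cap. Origin: centre of its underside, z up
- crock_top (a point): the same point of the crock's dust cap, 168 mm above the surface: same cap, springs and push-push button (2 mm free travel when out, 10 mm when in, stop at 19 mm)
- empty0: empty open glass jar, 72 mm across, 85 mm tall; bystander. Origin on its underside
- empty1: empty open glass jar, 72 mm across, 85 mm tall; bystander. Origin on its underside
- empty2: empty open glass jar, 72 mm across, 85 mm tall; bystander. Origin on its underside
- tongs: wooden jar tongs lying flat, 212 mm long, 12 mm thick; bystander. Origin on its underside
- lifter: steel lid lifter with a wooden handle, lying flat, 190 mm long, 10 mm thick; bystander. Origin on its underside
- opener: spring-loaded jar opener, white, 80 mm round head and 105 mm handle, 35 mm high; bystander. Origin on its underside
- spare_lid0: loose steel lid, 50 mm across, 12 mm high; bystander. Origin on its underside
- spare_lid1: loose steel lid, 50 mm across, 12 mm high; bystander. Origin on its underside
There are look-alikes about, which are no part of the job. Leave any turquoise or yellow look-alike of the crock alone.

How it is judged:
On the way, in this order (a step that is already met when the one before it is completed fails the run):
1. the square jar's button is in and a light press (1 to 9 N) holds its cap at least 9 mm down (((horizontal distance between seal_a and square_jar below 0.02 m and value of joint seal_a_btn between 0.007 and 0.0112 m and value of joint seal_a_cap above 0.009 m and contact force between the fingers and seal_a_cap between 1 and 9 N) or (horizontal distance between seal_b and square_jar below 0.02 m and value of joint seal_b_btn between 0.007 and 0.0112 m and value of joint seal_b_cap above 0.009 m and contact force between the fingers and seal_b_cap between 1 and 9 N) or (horizontal distance between seal_c and square_jar below 0.02 m and value of joint seal_c_btn between 0.007 and 0.0112 m and value of joint seal_c_cap above 0.009 m and contact force between the fingers and seal_c_cap between 1 and 9 N))), for 0.2 s.
2. then the round jar's button is in and a light press (1 to 9 N) holds its cap at least 9 mm down (((horizontal distance between seal_a and round_jar below 0.02 m and value of joint seal_a_btn between 0.007 and 0.0112 m and value of joint seal_a_cap above 0.009 m and contact force between the fingers and seal_a_cap between 1 and 9 N) or (horizontal distance between seal_b and round_jar below 0.02 m and value of joint seal_b_btn between 0.007 and 0.0112 m and value of joint seal_b_cap above 0.009 m and contact force between the fingers and seal_b_cap between 1 and 9 N) or (horizontal distance between seal_c and round_jar below 0.02 m and value of joint seal_c_btn between 0.007 and 0.0112 m and value of joint seal_c_cap above 0.009 m and contact force between the fingers and seal_c_cap between 1 and 9 N))), for 0.2 s.
3. then the crock's button is out and a light press of more than 2.2 N meets it, the cap less than 4.5 mm down (((horizontal distance between seal_a and crock below 0.02 m and value of joint seal_a_btn below 0.002 m and value of joint seal_a_cap below 0.0045 m and contact force between the fingers and seal_a_cap above 2.2 N) or (horizontal distance between seal_b and crock below 0.02 m and value of joint seal_b_btn below 0.002 m and value of joint seal_b_cap below 0.0045 m and contact force between the fingers and seal_b_cap above 2.2 N) or (horizontal distance between seal_c and crock below 0.02 m and value of joint seal_c_btn below 0.002 m and value of joint seal_c_cap below 0.0045 m and contact force between the fingers and seal_c_cap above 2.2 N))), for 0.2 s.
At the end, for the whole second after the job is handed in: The hidden buttons of the square and round jars are latched in (7 to 11.2 mm down), the crock's button is out (less than 2 mm down), and all three dust caps are let go (less than 2 mm down) (((horizontal distance between seal_a and square_jar below 0.02 m and value of joint seal_a_btn between 0.007 and 0.0112 m) or (horizontal distance between seal_b and square_jar below 0.02 m and value of joint seal_b_btn between 0.007 and 0.0112 m) or (horizontal distance between seal_c and square_jar below 0.02 m and value of joint seal_c_btn between 0.007 and 0.0112 m)) and ((horizontal distance between seal_a and round_jar below 0.02 m and value of joint seal_a_btn between 0.007 and 0.0112 m) or (horizontal distance between seal_b and round_jar below 0.02 m and value of joint seal_b_btn between 0.007 and 0.0112 m) or (horizontal distance between seal_c and round_jar below 0.02 m and value of joint seal_c_btn between 0.007 and 0.0112 m)) and ((horizontal distance between seal_a and crock below 0.02 m and value of joint seal_a_btn below 0.002 m) or (horizontal distance between seal_b and crock below 0.02 m and value of joint seal_b_btn below 0.002 m) or (horizontal distance between seal_c and crock below 0.02 m and value of joint seal_c_btn below 0.002 m)) and value of joint each of seal_a_cap, seal_b_cap, seal_c_cap below 0.002 m); the robot touches nothing.
It fails at once if a bystander (empty jar, tongs, lifter, opener, spare lid) is shifted by more than 40 mm or an empty jar is knocked over (distance of any of empty0, empty1, empty2, tongs, lifter, opener, spare_lid0, spare_lid1 from where it was at the start of the episode above 0.04 m or angle between any of empty0, empty1, empty2's own z axis and vertical above 0.6 rad).
It also fails if it takes over 64 s, if anything falls off the work surface, if the arm or the gripper's body presses on something with over 40 N, if the wrist force passes 120 N, or if a joint passes its speed limit or range.

ROBOT

A 6-joint arm with a two-finger parallel gripper is mounted at the origin on the work surface. World frame = base frame: x ahead of the robot, y to its left, z up, the work surface at z = 0. Lengths are in m, angles in rad, forces in N, time in s.
With the tool pointing down it reaches from about 0.275 to 0.85 m from the base axis. Payload 19 kg.
Tool frame: the origin (TCP) lies where the fingers leave the gripper's body, on its centre line; the fingertips stand 73 mm ahead of it and the grasp point (between the pads) lies 54 mm ahead of it; z points along the fingers, y is the line along which they close (so a half turn about z gives the same grasp; the last joint's range is limited). The gripper opens to 85 mm and grips with 20 to 120 N. Pads are 22 mm wide; open, the fingers measure 114 mm over their backs; the gripper's body (76 mm by 85 mm) begins 54 mm behind the grasp point. The pads swing forward as they close: fully open they stand 13 mm farther back than shut.
Start: joints at [-1.297, 0.15, 1.437, -0, 1.554, -0.134], TCP at [0.228, -0.528, 0.304] pointing down, gripper open.
Joint ranges: [-2.8, 2.8], [-0.68, 2.1], [0.12, 2.68], [-1.39, 4.53], [0.16, 2.79], [-2.81, 2.81]. Speed limits (rad/s): [1.89, 1.89, 2.22, 3.01, 3.01, 3.01].

INTERFACE

Orientations are given as a unit quaternion [x, y, z, w].
In Python, from rig import monitor, cams, job_done gives the robot as it stands.
- The arm moves only by the tool send_rows, never from a script. Its argument "commands" is one flat list of numbers, 5 for each row, row after row: the opening, from 0 (shut) to 1 (fully open), then the shift along the tool's x, y, z normalised to -1 to 1, where 1 is 0.3 m, then the turn about the tool's z normalised to -1 to 1, where 1 is pi rad. In form: [hand, x, y, z, yaw, hand, x, y, z, yaw, ...]. A call has 1 to 20 rows; each row shifts and turns the commanded pose from where the row before left it, along the tool's axes as they then stand; what a row does not reach is not made up. A row lasts 1/10 s, in which the tool goes at most 50 mm and 8.59 degrees, less where a joint would pass 70% of its speed; a pose out of reach is approached as far as the arm can. A call with a number of a shift or a turn outside -1 to 1 is refused whole. A call with a gripper value outside its range is refused whole. The fingers move at their own pace and stop on an object; the grip force is fixed at half the most. Time passes only in rows, so rows that do not move let the fingers close. It gives the time, the measured TCP pose, the force, the opening and the grip force at its end, in the units of the state.
- monitor.state(): the state, without advancing time (a new reading comes with each control period).
- cams.get_image(name): name is "side" or "top"; returns a dict with "color" (480x640x3 uint8, red, green, blue), "camera_matrix" (3x3 intrinsics, pixels), "k1" (the pictures are not rectified: a ray, as slopes to the right and down, at radius r is drawn at 1 + k1 r^2 times it, then the intrinsics apply), "rvec" (rotation vector, rad) and "tvec" (3), from world to camera coordinates, as OpenCV has them. Camera axes: x right, y down, z forward; pixel columns grow to the right and rows downward; lengths in m; the calibration is good to about 2 mm. A picture is of the moment at which its call begins. There is no depth.
- job_done(): hands the job in; it is judged then, once.
The state is a dict: "clock": time; "joint_positions": joint angles; "joint_vel": joint speeds; "joint_efforts": joint torques, N m; "ee_pos": TCP position; "tcp_rot": TCP orientation; "contact_force": force on the tool from outside, world axes, zero at the start; "moment": the same for the moment, N m; "width": finger opening in m; "grip_force": force on a finger pad.
Only numpy, scipy, OpenCV 4.12 (cv2) and the standard library are available. Lean on these libraries where they do the work, as an engineer would, in place of code of your own. Each camera call takes 0.05 s, during which the arm holds its last target. There are 200 camera calls.

## Working session

There is one attempt and no reset: what is moved stays moved. The work goes in short steps, Python scripts to look and compute and a tool call to move; the robot and the scene stay as the last step left them, time stands still between calls to the robot, and variables do not carry over. Pictures are saved under pics/ and viewed, at most 10 in all, crops included, and the job is handed in when it is done.

Besides the shell and the picture viewer there is one more tool, called after "Emit:" as name(argument=value, ...), one argument or row to a line, values as JSON. send_rows: Moves the arm, as the interface text tells. Its arguments: {"type":"object","properties":{"commands":{"type":"array"}},"required":["commands"]}

```bash
mkdir -p pics; ls; cat > h.py <<'E'
import numpy as np, cv2
def ray(im,u,v):
    K=im["camera_matrix"];k1=im["k1"]
    p=cv2.undistortPoints(np.array([[[u,v]]],float),np.array(K,float),np.array([k1,0,0,0],float))[0,0]
    R,_=cv2.Rodrigues(np.array(im["rvec"],float));t=np.array(im["tvec"],float).ravel()
    return -R.T@t, R.T@np.array([p[0],p[1],1.])
def onz(im,u,v,z):
    o,d=ray(im,u,v); return o+d*(z-o[2])/d[2]
E
python3 - <<'E'
from rig import monitor,cams
import cv2,pickle
for n in("top","side"):
    im=cams.get_image(n);pickle.dump(im,open(n+".pkl","wb"));cv2.imwrite(f"pics/{n}0.png",im["color"][:,:,::-1])
    print(n,im["k1"],im["tvec"],im["rvec"])
print(monitor.state())
E
```

```text
pics
top 0.0503373475680303 [-0.05169011  0.54400481  1.15748237] [ 2.16735854 -2.16850371  0.1227134 ]
side -0.0597266298385395 [0.40271601 0.31527933 0.8114514 ] [ 0.79436499 -2.42211287  1.26628587]
{'clock': 0.1, 'joint_positions': array([-1.29700866e+00,  1.50899566e-01,  1.43791298e+00,  1.93654253e-05,
        1.55381475e+00, -1.34024897e-01]), 'joint_vel': array([ 4.92108517e-04, -3.20575266e-03, -3.27075468e-03, -1.20538572e-05,
       -1.33146007e-03, -1.02294984e-03]), 'joint_efforts': array([ 3.03355569e-03, -7.14385343e+01, -5.71793532e+01, -1.90670794e-04,
        7.15551854e-03, -2.71733023e-05]), 'ee_pos': array([ 0.2279822 , -0.52772353,  0.30338342]), 'tcp_rot': array([ 9.79282947e-01,  2.02496030e-01, -2.64643228e-05, -5.16737666e-04]), 'contact_force': array([ 0.24973824,  0.63880589, -0.47057889]), 'moment': array([-0.01064209, -0.00532805,  0.01358465]), 'grip_force': 0.0, 'width': 0.08516261383655947}
```

View pics/top0.png

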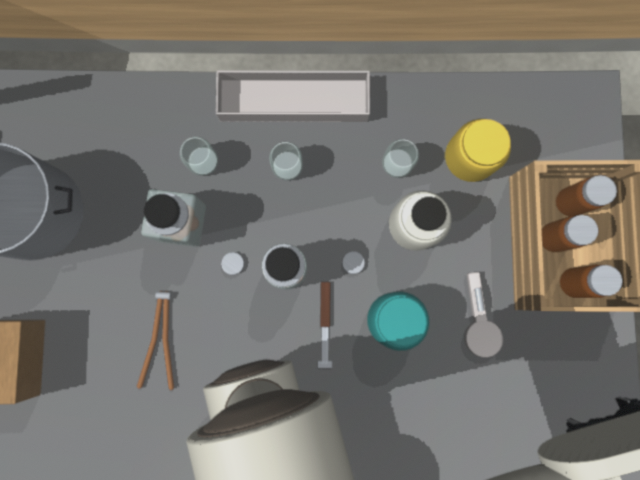

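View pics/side0.png

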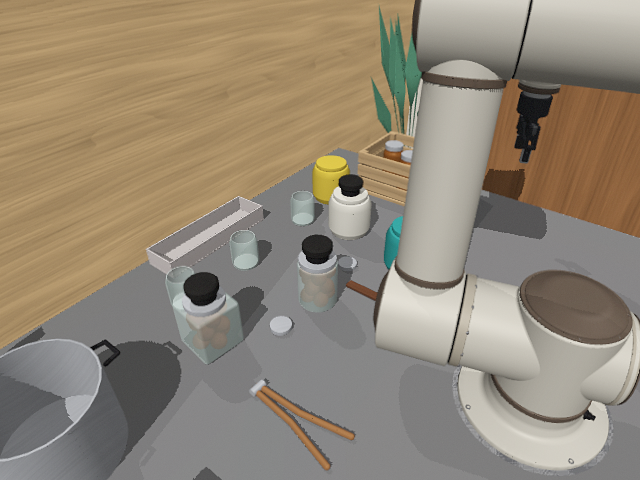

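Top view: square jar cap at (162,211), round jar cap at (283,264), and white crock cap at (429,213). Look-alikes are the yellow pot (478,150), the turquoise pot (398,321), the amber jars in the crate (~(590,235)) and three empty jars (~(200,155), (286,160), (400,157)). Only the three black-capped vessels match the description. In the side view their caps are at (201,289), (317,249) and (350,186).

```bash
python3 - <<'E'
import pickle,cv2,numpy as np
from h import *
from scipy.spatial.transform import Rotation as R
T=pickle.load(open("top.pkl","rb"));S=pickle.load(open("side.pkl","rb"))
def blob(im,u,v,th,r=35):
    g=im["color"].max(2); m=(g<th).astype(np.uint8); w=np.zeros_like(m);cv2.circle(w,(u,v),r,1,-1)
    n,l,st,c=cv2.connectedComponentsWithStats(m*w)
    k=l[v,u]; cs,_=cv2.findContours((l==k).astype(np.uint8),cv2.RETR_EXTERNAL,cv2.CHAIN_APPROX_NONE)
    return max(cs,key=cv2.contourArea)
vis=T["color"][:,:,::-1].copy()
for n,t,s in(("sq",(162,211),(201,289)),("rd",(283,264),(317,249)),("cr",(429,213),(350,186))):
    c=blob(T,*t,32,28); cv2.drawContours(vis,[c],-1,(0,0,255),1)
    (e,ax,_)=cv2.fitEllipse(c)
    P=np.array([onz(T,*p[0],.168)[:2] for p in c]);(q,r)=cv2.minEnclosingCircle(P.astype(np.float32))
    cs=blob(S,*s,40,28);x,y,w,h=cv2.boundingRect(cs)
    p0=onz(T,*e,.168)
    # side: cap centre ray, closest point with top ray
    o1,d1=ray(T,*e);o2,d2=ray(S,x+w/2,y+w*0.3)
    A=np.stack([d1,-d2],1);k=np.linalg.lstsq(A,o2-o1,rcond=None)[0]
    print(n,e,ax,"fit",p0[:2],"circ",q,r*2,"tri",o1+k[0]*d1,"gap",np.linalg.norm(A@k-(o2-o1)),"side box",x,y,w,h)
cv2.imwrite("pics/c.png",cv2.resize(vis[110:340,100:520],None,fx=1.9,fy=1.9))
E
```

```text
sq (319.5, 239.5) (557.3566284179688, 771.0567016601562) fit [ 0.53547329 -0.05886608] circ (0.5934267640113831, -0.06166699901223183) 1.522591233253479 tri [ 0.52667817 -0.0579442   0.24444863] gap 0.006497238422019024 side box 0 0 640 480
rd (319.5, 239.5) (557.3566284179688, 771.0567016601562) fit [ 0.53547329 -0.05886608] circ (0.5934267640113831, -0.06166699901223183) 1.522591233253479 tri [ 0.54396235 -0.05975588  0.09421171] gap 0.0010569367557630974 side box 302 235 30 29
cr (319.5, 239.5) (557.3566284179688, 771.0567016601562) fit [ 0.53547329 -0.05886608] circ (0.5934267640113831, -0.06166699901223183) 1.522591233253479 tri [ 0.52281196 -0.05753895  0.27805431] gap 0.05825301191522086 side box 339 176 24 21
```

View pics/c.png

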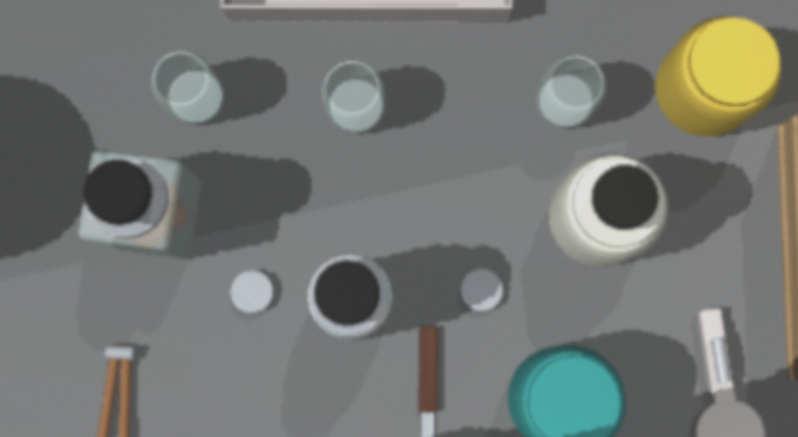

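The crop confirms the choice: the three black caps sit on the square glass jar, the round glass jar and the white crock. My mask threshold was too dark for the caps, so I'll raise it.

```bash
python3 - <<'E'
import pickle,cv2,numpy as np
from h import *
from scipy.spatial.transform import Rotation as R
T=pickle.load(open("top.pkl","rb"));S=pickle.load(open("side.pkl","rb"))
def blob(im,u,v,th,r):
    g=im["color"].max(2); m=(g<th).astype(np.uint8); w=np.zeros_like(m);cv2.circle(w,(u,v),r,1,-1)
    n,l,st,c=cv2.connectedComponentsWithStats(m*w)
    k=l[v,u]; assert k>0
    cs,_=cv2.findContours((l==k).astype(np.uint8),cv2.RETR_EXTERNAL,cv2.CHAIN_APPROX_NONE)
    return max(cs,key=cv2.contourArea)
for n,t,s in(("sq",(162,211),(201,289)),("rd",(283,264),(317,249)),("cr",(429,213),(350,186))):
    print(T["color"][t[1],t[0]],S["color"][s[1],s[0]])
    c=blob(T,*t,54,26); e,ax,_=cv2.fitEllipse(c)
    P=np.array([onz(T,*p[0],.168)[:2] for p in c]);q,r=cv2.minEnclosingCircle(P.astype(np.float32))
    p0=onz(T,*e,.168)
    Rr,_=cv2.Rodrigues(np.array(S["rvec"],float))
    x,y=cv2.projectPoints(p0,S["rvec"],S["tvec"],S["camera_matrix"],np.array([S["k1"],0,0,0]))[0][0,0]
    cs=blob(S,*s,50,28)
    print(n,e,ax,"fit",p0[:2],"circ",q,r*2,"side proj",x,y,"side box",cv2.boundingRect(cs))
E
```

```text
[49 49 48] [42 41 39]
sq (161.68218994140625, 210.8785400390625) (30.328086853027344, 33.430809020996094) fit [0.59148398 0.24766268] circ (0.5909314751625061, 0.24886249005794525) 0.06716383993625641 side proj 202.86672115737784 280.62940772625035 side box (184, 273, 35, 33)
[52 53 52] [38 37 36]
rd (283.0610046386719, 263.8087158203125) (29.824405670166016, 30.400802612304688) fit [0.48822286 0.01160176] circ (0.4884096086025238, 0.012433266267180443) 0.060950227081775665 side proj 318.40924434868106 241.23896052990509 side box (302, 235, 30, 29)
[55 55 53] [38 37 36]Traceback (most recent call last):
  File "<stdin>", line 13, in <module>
  File "<stdin>", line 8, in blob
AssertionError
```

```bash
python3 - <<'E'
import pickle,cv2,numpy as np
from h import *
T=pickle.load(open("top.pkl","rb"))
S=pickle.load(open("side.pkl","rb"))
for n,t in(("sq",(162,211)),("rd",(283,264)),("cr",(429,213))):
  for th in(57,60,63):
    m=(T["color"].max(2)<th).astype(np.uint8); w=np.zeros_like(m);cv2.circle(w,t,24,1,-1)
    nn,l,st,c=cv2.connectedComponentsWithStats(m*w);k=l[t[1],t[0]]
    cs,_=cv2.findContours((l==k).astype(np.uint8),cv2.RETR_EXTERNAL,cv2.CHAIN_APPROX_NONE)
    c=max(cs,key=cv2.contourArea);e,ax,_=cv2.fitEllipse(c)
    x=onz(T,*e,.168);p=cv2.projectPoints(x,S["rvec"],S["tvec"],S["camera_matrix"],np.array([S["k1"],0,0,0]))[0][0,0]
    print(n,th,np.round(e,1),np.round(ax,1),np.round(x,4),"dia",ax[0]/T["camera_matrix"][0][0]*.99,"side",p)
E
```

```text
sq 57 [161.6 210.8] [30.7 34. ] [0.5917 0.2479 0.168 ] dia 0.05629571180629238 side [202.68827796 280.65137493]
sq 60 [161.5 210.7] [30.9 34.3] [0.5918 0.248  0.168 ] dia 0.056614780687572606 side [202.62223738 280.64327344]
sq 63 [161.4 210.7] [31.1 34.6] [0.5918 0.2482 0.168 ] dia 0.0569504203061049 side [202.53782567 280.72073881]
rd 57 [282.6 263.8] [30.6 31.2] [0.4882 0.0125 0.168 ] dia 0.056140164415138825 side [318.17394935 241.44623149]
rd 60 [282.5 263.8] [30.9 31.6] [0.4882 0.0126 0.168 ] dia 0.0566093247251173 side [318.13748094 241.46541452]
rd 63 [282.6 263.8] [31.1 31.7] [0.4883 0.0126 0.168 ] dia 0.05701470973036987 side [318.1304164  241.44488746]
cr 57 [428.7 213.6] [29.7 31.3] [ 0.5863 -0.2718  0.168 ] dia 0.054509587081959014 side [351.33876094 179.00440703]
cr 60 [428.7 213.5] [30.3 31.4] [ 0.5865 -0.2718  0.168 ] dia 0.055642842945102605 side [351.27902668 178.98375719]
cr 63 [428.7 213.4] [30.6 31.6] [ 0.5866 -0.2718  0.168 ] dia 0.05617287920539965 side [351.2614613  178.98723204]
```

Emit:
send_rows(
  commands=[0, 0.107, -0.095, 0, 0, 0, 0.107, -0.095, 0, 0, 0, 0.107, -0.095, 0, 0, 0, 0.107, -0.095, 0, 0, 0, 0.107, -0.095, 0, 0, 0, 0.107, -0.095, 0, 0, 0, 0.107, -0.095, 0, 0, 0, 0.107, -0.095, 0, 0, 0, 0.107, -0.095, 0, 0, 0, 0.107, -0.095, 0, 0, 0, 0.107, -0.095, 0, 0, 0, 0.107, -0.095, 0, 0, 0, 0.107, -0.095, 0, 0, 0, 0.107, -0.095, 0, 0, 0, 0.107, -0.095, 0, 0, 0, 0.107, -0.095, 0, 0, 0, 0.107, -0.095, 0, 0, 0, 0.107, -0.095, 0, 0, 0, 0.107, -0.095, 0, 0, 0, 0.107, -0.095, 0, 0],
)

```text
clock: 2.1
ee_pos: [0.5917, 0.2519, 0.3035]
tcp_rot: [0.979, 0.203, -0.0, -0.0]
contact_force: [0.9, -0.7, 0.8]
width: 0.0006
grip_force: 0.0
```

```bash
cat > to.py <<'E'
import sys,numpy as np
from rig import monitor
from scipy.spatial.transform import Rotation as R
s=monitor.state();t=np.array(list(map(float,sys.argv[1:4])))
print(s["clock"],np.round(s["ee_pos"],4),"F",np.round(s["contact_force"],2),"w",round(s["width"],4))
print("total norm shift",np.round(R.from_quat(s["tcp_rot"]).inv().apply(t-s["ee_pos"])/.3,4))
E
python3 to.py .591 .249 .25
```

```text
2.1 [0.5917 0.2519 0.3035] F [ 0.93 -0.68  0.84] w 0.0006
total norm shift [-0.0058  0.0079  0.1784]
```

Emit:
send_rows(
  commands=[0, -0.006, 0.008, 0.06, 0, 0, 0, 0, 0.06, 0, 0, 0, 0, 0.05, 0, 0, 0, 0, 0.02, 0, 0, 0, 0, 0, 0, 0, 0, 0, 0, 0],
)

```text
clock: 2.7
ee_pos: [0.5908, 0.247, 0.2478]
tcp_rot: [0.979, 0.202, 0.0, -0.0]
contact_force: [0.2, 1.0, 0.3]
width: -0.0001
grip_force: 0.0
```

Emit:
send_rows(
  commands=[0, 0, 0, 0, 0],
)

```text
clock: 2.8
ee_pos: [0.5908, 0.247, 0.248]
tcp_rot: [0.979, 0.202, 0.001, -0.0]
contact_force: [-0.3, -0.3, 0.9]
width: 0.0001
grip_force: 0.0
```

Emit:
send_rows(
  commands=[0, 0, 0, 0.01, 0, 0, 0, 0, 0.01, 0, 0, 0, 0, 0, 0],
)

```text
clock: 3.1
ee_pos: [0.5905, 0.2471, 0.2405]
tcp_rot: [0.979, 0.202, -0.0, -0.0]
contact_force: [-0.3, -0.4, 1.0]
width: 0.0001
grip_force: 0.3
```

Emit:
send_rows(
  commands=[0, 0, 0, 0.005, 0, 0, 0, 0, 0.005, 0, 0, 0, 0, 0, 0],
)

```text
clock: 3.4
ee_pos: [0.5907, 0.2471, 0.2382]
tcp_rot: [0.979, 0.202, 0.0, -0.0]
contact_force: [-1.2, -1.0, 5.6]
width: -0.0003
grip_force: 2.9
```

Square jar: the button is met about 2 to 3 mm down at 5.6 N, so it is out. Next is a slow full press.

Emit:
send_rows(
  commands=[0, 0, 0, 0.005, 0, 0, 0, 0, 0.005, 0, 0, 0, 0, 0.005, 0, 0, 0, 0, 0.005, 0, 0, 0, 0, 0.005, 0, 0, 0, 0, 0.005, 0, 0, 0, 0, 0.005, 0, 0, 0, 0, 0.005, 0, 0, 0, 0, 0.005, 0, 0, 0, 0, 0.005, 0, 0, 0, 0, 0.005, 0, 0, 0, 0, 0, 0],
)

```text
clock: 4.6
ee_pos: [0.5906, 0.2471, 0.2226]
tcp_rot: [0.979, 0.202, 0.001, -0.0]
contact_force: [-5.5, -1.7, 14.1]
width: 0.0001
grip_force: 6.6
```

Emit:
send_rows(
  commands=[0, 0, 0, 0, 0],
)

```text
clock: 4.7
ee_pos: [0.5906, 0.2471, 0.2227]
tcp_rot: [0.979, 0.203, 0.001, -0.0]
contact_force: [-4.7, -2.7, 13.5]
width: 0.0
grip_force: 6.6
```

Emit:
send_rows(
  commands=[0, 0, 0, 0.004, 0, 0, 0, 0, 0, 0],
)

```text
clock: 4.9
ee_pos: [0.5906, 0.2471, 0.2223]
tcp_rot: [0.979, 0.203, 0.001, -0.0]
contact_force: [-8.3, -3.5, 22.0]
width: -0.0001
grip_force: 10.8
```

Emit:
send_rows(
  commands=[0, 0, 0, -0.005, 0, 0, 0, 0, -0.005, 0, 0, 0, 0, -0.005, 0, 0, 0, 0, -0.005, 0, 0, 0, 0, -0.005, 0, 0, 0, 0, -0.005, 0, 0, 0, 0, 0, 0],
)

```text
clock: 5.6
ee_pos: [0.5906, 0.2471, 0.2302]
tcp_rot: [0.979, 0.203, 0.0, -0.0]
contact_force: [-3.7, -1.3, 9.8]
width: -0.0001
grip_force: 4.7
```

Stop reached (22 N at 19 mm). Let go fully, then feel.

Emit:
send_rows(
  commands=[0, 0, 0, -0.01, 0, 0, 0, 0, -0.01, 0, 0, 0, 0, -0.01, 0, 0, 0, 0, -0.015, 0, 0, 0, 0, 0, 0],
)

```text
clock: 6.1
ee_pos: [0.5907, 0.2472, 0.2434]
tcp_rot: [0.979, 0.203, 0.0, -0.0]
contact_force: [0.3, -0.6, -0.9]
width: 0.0
grip_force: 0.0
```

Emit:
send_rows(
  commands=[0, 0, 0, 0.01, 0, 0, 0, 0, 0.01, 0, 0, 0, 0, 0.008, 0, 0, 0, 0, 0.008, 0, 0, 0, 0, 0.005, 0, 0, 0, 0, 0, 0],
)

```text
clock: 6.7
ee_pos: [0.5906, 0.2471, 0.2306]
tcp_rot: [0.979, 0.202, 0.0, -0.0]
contact_force: [-1.5, -0.3, 4.5]
width: -0.0003
grip_force: 2.1
```

The button is now met about 10.6 mm down at 4.5 N, so it is in. Hold, then lift.

Emit:
send_rows(
  commands=[0, 0, 0, 0, 0, 0, 0, 0, 0, 0, 0, 0, 0, 0, 0, 0, 0, 0, 0, 0, 0, 0, 0, 0, 0, 0, 0, 0, 0, 0],
)

```text
clock: 7.3
ee_pos: [0.5906, 0.2471, 0.2305]
tcp_rot: [0.979, 0.202, -0.0, -0.0]
contact_force: [-2.0, -0.7, 5.2]
width: 0.0002
grip_force: 2.6
```

Emit:
send_rows(
  commands=[0, 0, 0, -0.03, 0, 0, 0, 0, -0.06, 0, 0, 0, 0, -0.07, 0, 0, 0, 0, 0, 0],
)

```text
clock: 7.7
ee_pos: [0.5912, 0.2473, 0.2817]
tcp_rot: [0.979, 0.202, 0.002, -0.0]
contact_force: [0.9, -0.8, 0.5]
width: -0.0001
grip_force: 0.0
```

```bash
python3 to.py .4883 .0125 .246;python3 to.py .4883 .0125 .28
```

```text
7.7 [0.5912 0.2473 0.2817] F [ 0.92 -0.85  0.54] w -0.0001
total norm shift [-0.6258  0.5824  0.1169]
7.7 [0.5912 0.2473 0.2817] F [ 0.92 -0.85  0.54] w -0.0001
total norm shift [-0.6254  0.5824  0.0035]
```

Emit:
send_rows(
  commands=[0, -0.078, 0.073, 0, 0, 0, -0.078, 0.073, 0, 0, 0, -0.078, 0.073, 0, 0, 0, -0.078, 0.073, 0, 0, 0, -0.078, 0.073, 0, 0, 0, -0.078, 0.073, 0, 0, 0, -0.078, 0.073, 0, 0, 0, -0.078, 0.073, 0, 0, 0, 0, 0, 0, 0, 0, 0, 0, 0.06, 0, 0, 0, 0, 0.05, 0, 0, 0, 0, 0, 0],
)

```text
clock: 8.9
ee_pos: [0.4877, 0.0124, 0.2437]
tcp_rot: [0.979, 0.203, -0.001, -0.001]
contact_force: [0.2, 1.0, 0.6]
width: 0.0001
grip_force: 0.0
```

Emit:
send_rows(
  commands=[0, 0, 0, 0.008, 0, 0, 0, 0, 0.008, 0, 0, 0, 0, 0, 0],
)

```text
clock: 9.2
ee_pos: [0.4884, 0.0122, 0.2409]
tcp_rot: [0.979, 0.203, 0.0, 0.0]
contact_force: [-0.5, 0.2, 0.2]
width: 0.0
grip_force: 0.0
```

Emit:
send_rows(
  commands=[0, 0, 0, 0.005, 0, 0, 0, 0, 0.005, 0, 0, 0, 0, 0, 0],
)

```text
clock: 9.5
ee_pos: [0.4883, 0.0121, 0.2376]
tcp_rot: [0.979, 0.203, 0.0, -0.0]
contact_force: [0.3, 0.9, 0.6]
width: 0.0001
grip_force: 0.5
```

Nothing met at 2 mm here, so I'll feel further down.

Emit:
send_rows(
  commands=[0, 0, 0, 0.008, 0, 0, 0, 0, 0.008, 0, 0, 0, 0, 0.004, 0, 0, 0, 0, 0, 0],
)

```text
clock: 9.9
ee_pos: [0.4882, 0.012, 0.2314]
tcp_rot: [0.979, 0.203, -0.0, -0.0]
contact_force: [1.4, 0.3, 1.1]
width: 0.0001
grip_force: 0.8
```

Emit:
send_rows(
  commands=[0, 0, 0, 0.003, 0, 0, 0, 0, 0, 0],
)

```text
clock: 10.1
ee_pos: [0.4882, 0.012, 0.2307]
tcp_rot: [0.979, 0.202, -0.0, -0.0]
contact_force: [-0.8, -0.3, 2.9]
width: 0.0001
grip_force: 1.3
```

Emit:
send_rows(
  commands=[0, 0, 0, 0.003, 0, 0, 0, 0, 0, 0],
)

```text
clock: 10.3
ee_pos: [0.4882, 0.012, 0.2302]
tcp_rot: [0.979, 0.203, 0.0, 0.0]
contact_force: [-2.5, -0.0, 9.8]
width: -0.0001
grip_force: 4.5
```

Emit:
send_rows(
  commands=[0, 0, 0, 0, 0, 0, 0, 0, 0, 0, 0, 0, 0, 0, 0, 0, 0, 0, 0, 0, 0, 0, 0, 0, 0, 0, 0, 0, 0, 0],
)

```text
clock: 10.9
ee_pos: [0.4883, 0.012, 0.2303]
tcp_rot: [0.979, 0.203, 0.0, 0.0]
contact_force: [-2.7, -0.3, 8.3]
width: -0.0
grip_force: 4.2
```

The button is met at 10 to 11 mm, so the round jar is already in. The press is a bit too firm, so I'll ease to about 5 N and hold.

Emit:
send_rows(
  commands=[0, 0, 0, -0.0015, 0, 0, 0, 0, 0, 0],
)

```text
clock: 11.1
ee_pos: [0.4882, 0.0121, 0.2305]
tcp_rot: [0.979, 0.203, 0.0, -0.0]
contact_force: [-1.9, 0.6, 5.9]
width: 0.0002
grip_force: 2.8
```

Emit:
send_rows(
  commands=[0, 0, 0, 0, 0, 0, 0, 0, 0, 0, 0, 0, 0, 0, 0, 0, 0, 0, 0, 0, 0, 0, 0, 0, 0, 0, 0, 0, 0, 0],
)

```text
clock: 11.7
ee_pos: [0.4882, 0.012, 0.2304]
tcp_rot: [0.979, 0.203, 0.0, 0.0]
contact_force: [-1.2, 0.8, 5.7]
width: 0.0
grip_force: 3.0
```

Held steady at 5.8 N, 10.9 mm down. Now the crock.

Emit:
send_rows(
  commands=[0, 0, 0, -0.03, 0, 0, 0, 0, -0.06, 0, 0, 0, 0, -0.07, 0, 0, 0, 0, 0, 0],
)

```text
clock: 12.1
ee_pos: [0.4889, 0.012, 0.2811]
tcp_rot: [0.979, 0.203, 0.002, 0.001]
contact_force: [0.1, -1.1, -0.8]
width: -0.0
grip_force: 0.0
```

```bash
python3 to.py .5866 -.2718 .245
```

```text
12.1 [0.4889 0.012  0.2811] F [ 0.1  -1.06 -0.78] w -0.0
total norm shift [-0.0766  0.9974  0.122 ]
```

Emit:
send_rows(
  commands=[0, -0.008, 0.1, 0, 0, 0, -0.008, 0.1, 0, 0, 0, -0.008, 0.1, 0, 0, 0, -0.008, 0.1, 0, 0, 0, -0.008, 0.1, 0, 0, 0, -0.008, 0.1, 0, 0, 0, -0.008, 0.1, 0, 0, 0, -0.008, 0.1, 0, 0, 0, -0.008, 0.1, 0, 0, 0, -0.008, 0.1, 0, 0, 0, 0, 0, 0, 0, 0, 0, 0, 0.06, 0, 0, 0, 0, 0.05, 0, 0, 0, 0, 0, 0],
)

```text
clock: 13.5
ee_pos: [0.5845, -0.2721, 0.2426]
tcp_rot: [0.979, 0.203, -0.001, -0.001]
contact_force: [0.1, 0.0, -1.1]
width: -0.0001
grip_force: 0.0
```

Emit:
send_rows(
  commands=[0, 0, 0, 0.006, 0, 0, 0, 0, 0.006, 0, 0, 0, 0, 0, 0],
)

```text
clock: 13.8
ee_pos: [0.5853, -0.2727, 0.2421]
tcp_rot: [0.979, 0.203, 0.0, 0.0]
contact_force: [0.1, -0.2, 0.2]
width: 0.0001
grip_force: 0.0
```

Emit:
send_rows(
  commands=[0, 0, 0, 0.005, 0, 0, 0, 0, 0, 0],
)

```text
clock: 14.0
ee_pos: [0.5852, -0.2728, 0.2403]
tcp_rot: [0.979, 0.203, 0.0, 0.0]
contact_force: [0.9, 0.1, 0.3]
width: -0.0001
grip_force: 0.3
```

Emit:
send_rows(
  commands=[0, 0, 0, 0.004, 0, 0, 0, 0, 0, 0],
)

```text
clock: 14.2
ee_pos: [0.5852, -0.2729, 0.2389]
tcp_rot: [0.979, 0.202, 0.0, -0.0]
contact_force: [0.5, -0.1, 1.5]
width: 0.0002
grip_force: 0.4
```

Emit:
send_rows(
  commands=[0, 0, 0, 0.003, 0, 0, 0, 0, 0, 0],
)

```text
clock: 14.4
ee_pos: [0.5852, -0.2729, 0.2383]
tcp_rot: [0.979, 0.202, 0.0, 0.0]
contact_force: [-1.2, 1.3, 4.9]
width: 0.0001
grip_force: 2.3
```

The crock's button is met about 2.5 to 3 mm down at 4.9 N, so it is already out. Hold, then lift off.

Emit:
send_rows(
  commands=[0, 0, 0, 0, 0, 0, 0, 0, 0, 0, 0, 0, 0, 0, 0, 0, 0, 0, 0, 0, 0, 0, 0, 0, 0, 0, 0, 0, 0, 0],
)

```text
clock: 15.0
ee_pos: [0.5852, -0.2729, 0.2383]
tcp_rot: [0.979, 0.202, 0.0, 0.0]
contact_force: [-1.7, 0.3, 6.2]
width: -0.0
grip_force: 2.8
```

Emit:
send_rows(
  commands=[0, 0, 0, -0.03, 0, 0, 0, 0, -0.07, 0, 0, 0, 0, -0.1, 0, 0, 0, 0, 0, 0, 0, 0, 0, 0, 0, 0, 0, 0, 0, 0],
)

```text
clock: 15.6
ee_pos: [0.585, -0.2728, 0.2973]
tcp_rot: [0.979, 0.202, -0.0, -0.0]
contact_force: [-0.6, -0.5, 0.5]
width: -0.0001
grip_force: 0.0
```

```bash
python3 -c "
from rig import job_done
print(job_done())"
```

```text
the job is handed in; nothing more can be done
None
```

I clicked the square jar's button in with one full press, found the round jar already in and the crock already out, confirmed each with a light held press, lifted clear and handed the job in at about 16 s; the hand-in returned no verdict.

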